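# Turn the upside-down pencil-stand blank over and lay it on the drilling rest

### The job

Three wooden blanks lie on the bench and one of them is upside down: its red drilling cross is hidden underneath. Turn that one over and lay it flat on the sloping steel rest with the red cross facing up, lengthwise down the slope between the two black lines, its lower end against the red stop; then let go. Leave the other two blanks, the screw jar and the brush where they are.

Things in the scene. Friction and masses are not known exactly. Their poses are not given: they have to be found in the camera images.
- blank_1: Beech block 70 mm long (its x), 40 wide (y), 44 thick (z), about 80 g, origin at its centre. On its +z face is painted a red cross with a black dot; other faces are plain. Starts lying on the bench with the mark up (z up); it is to be left alone.
- blank_2: Beech block 70 mm long (its x), 40 wide (y), 44 thick (z), about 80 g, origin at its centre. On its +z face is painted a red cross with a black dot; other faces are plain. Starts lying on the bench with the mark up (z up); it is to be left alone.
- blank_3: Beech block 70 mm long (its x), 40 wide (y), 44 thick (z), about 80 g, origin at its centre. On its +z face is painted a red cross with a black dot; other faces are plain. Starts upside down on the bench (z down), in any of three places, long axis within 35 degrees of world y. It stands stably on a 44 x 40 mm end; the bench 9 to 17 cm in front of the red stop is free for that.
- cradle: Fixed green base, 140 mm (x) by 130 mm (y), that carries the sloping rest; origin at the centre of its underside on the bench, z up. The slope falls towards its +y, which points within 20 degrees of world y. The foot of the red stop is at y 45, z 20 mm.
- rest: Steel plate sloping 30 degrees, fixed on the cradle. Origin on its top surface at the foot of the red stop. z out of the plate, y down the slope, x level. Plate: y -110 to 0 mm, x -60 to 60. Red stop: y 0 to 10, x -45 to 45, 12 mm high. Black lines at x = -34 and 34. No side walls. A blank in place has its centre at x 0, y -35, z 22 mm, its long axis along y, cross away from the plate.
- screw_jar: Amber jar with a black cap, 48 mm across, 65 mm tall, standing loose; origin at the centre of its underside. To be left alone.
- bench_brush: Hand brush lying loose along world y, roughly, at the far side of the bench; origin under its middle. To be left alone.
There are look-alikes about, which are no part of the job. What is shaped like the blank_3 but pink or yellow is not meant.

How it is judged:
By the outcome, as a careful person would: the job done as asked, in the order asked, and still so for the second after the job is handed in, with the robot touching nothing.
It also fails if it takes over 61 s, if anything falls off the work surface, if the arm or the gripper's body presses on something with over 40 N, if the wrist force passes 120 N, or if a joint passes its speed limit or range.

### The arm

A 6-joint arm with a two-finger parallel gripper is mounted at the origin on the work surface. World frame = base frame: x ahead of the robot, y to its left, z up, the work surface at z = 0. Lengths are in mm, angles in rad, forces in N, time in s.
With the tool pointing down it reaches from about 300 to 750 mm from the base axis. Payload 8.5 kg.
Tool frame: the origin (TCP) lies at the centre of the arm's flange, where the gripper is bolted on; the fingertips stand 166 mm ahead of it and the grasp point (between the pads) lies 147 mm ahead of it (env.grip_depth is the distance from the TCP to the grasp point, in mm); z points along the fingers, y is the direction in which the jaws open and shut (so a half turn about z gives the same grasp; the last joint's range is limited). The gripper opens to 88 mm and grips with 3 to 60 N. Pads are 18 mm wide; open, the fingers measure 123 mm over their backs; the gripper's body (75 mm by 187 mm) begins 45 mm behind the grasp point.
Start: joints at [1.107, 0.381, 1.297, -0, 1.464, -0.215], TCP at [135.425, 533.049, 404.748] pointing down, gripper open.
Joint ranges: [-3.11, 3.11], [-0.89, 2.33], [0.22, 2.48], [-1.42, 4.56], [0.17, 2.85], [-2.88, 2.88]. Speed limits (rad/s): [2.39, 2.39, 3.14, 3.14, 3.14, 3.14].

### API

Orientations are given as a unit quaternion [w, x, y, z].
In Python, from station import env, eyes, order gives the robot as it stands. The module is installed in compiled form; this text tells all that it offers.
- The arm moves only by the shell command python3 -m handwheel 'ROWS' [OPENING] [FORCE]. ROWS is JSON, a list of rows, each a list of 4 numbers: the shift along the world's x, y, z in units of 60 mm (1.0 is 60 mm), then the turn about the world's z in rad. In form: [[x, y, z, twist], ...]. A call has 1 to 12 rows; each row shifts and turns the pose as measured when the row begins; what a row does not reach is not made up. A row lasts 1/8 s, in which the tool goes at most 62.5 mm and 10.7 degrees, less where a joint would pass 70% of its speed; a pose out of reach is approached as far as the arm can. A call is refused whole if a number of a shift passes 1 or a number of a turn 0.188, either way. A call with a gripper value outside its range is refused whole. OPENING is the closure in counts, from 0 (fully open) to 255 (shut), set as the call begins (- or left out, the last holds). The fingers move at their own pace and stop on an object; FORCE is the grip in N (left out, the last holds). Time passes only in rows, so rows that do not move let the fingers close. It gives the time, the measured TCP pose, the force and the opening at its end, in the units of the state.
- env.sense(): the state, without advancing time (a new reading comes with each control period).
- eyes.read_camera(name): name is "scene" or "side" or "wrist"; returns a dict with "pixels" (480x640x3 uint8, red, green, blue), "mtx" (3x3 intrinsics, pixels), "R" (3x3) and "t" (3): a world point X has camera coordinates R X + t; the wrist camera has in their place "T_tool_cam" (4x4, takes a point from camera to tool coordinates, whose origin is the TCP and whose axes are the flange's). Camera axes: x right, y down, z forward; pixel columns grow to the right and rows downward; lengths in mm; the calibration is good to about 2 mm. A picture is of the moment at which its call begins: read the wrist's pose just before it. There is no depth.
- order.job_done(): hands the job in, once; it reports no verdict.
The state is a dict: "t": time; "joints": joint angles; "qvel": joint speeds; "joint_efforts": joint torques, N m; "tcp_pos": TCP position; "tool_rot": TCP orientation; "force": force on the tool from outside, world axes, zero at the start; "moment": the same for the moment, N m; "gripper_width": opening from 0.0 (shut) to 1.0 (fully open).
Only numpy, scipy, OpenCV 4.12 (cv2) and the standard library are available. Lean on these libraries where they do the work, as an engineer would, in place of code of your own. Each camera call takes 0.05 s, during which the arm holds its last target.

## Working session

There is one attempt and no reset: what is moved stays moved. The work goes in short steps, Python scripts to look and compute and a shell command to move; the robot and the scene stay as the last step left them, time stands still between calls to the robot, and variables do not carry over. Pictures are saved under pics/ and viewed, and the job is handed in when it is done.

```bash
mkdir -p pics; ls; python3 - <<'E'
from station import env,eyes
import cv2,json
for n in ["scene","side","wrist"]:
    s=env.sense()
    r=eyes.read_camera(n)
    cv2.imwrite(f"pics/{n}0.png",r["pixels"][:,:,::-1])
    print(n,{k:(v.round(3).tolist()) for k,v in r.items() if k!="pixels"})
print(s, env.grip_depth)
E
```

```text
pics
scene {'mtx': [[540.142, 0.0, 321.495], [0.0, 540.142, 232.194], [0.0, 0.0, 1.0]], 'R': [[0.811, 0.585, -0.007], [0.356, -0.503, -0.787], [-0.464, 0.636, -0.617]], 't': [-530.528, -141.287, 1123.621]}
side {'mtx': [[563.989, 0.0, 325.369], [0.0, 563.989, 237.945], [0.0, 0.0, 1.0]], 'R': [[0.96, -0.281, -0.016], [-0.159, -0.496, -0.854], [0.232, 0.822, -0.521]], 't': [-561.486, 183.326, 832.911]}
wrist {'mtx': [[335.042, 0.0, 321.711], [0.0, 335.042, 233.627], [0.0, 0.0, 1.0]], 'T_tool_cam': [[-0.0, -0.955, -0.298, 76.585], [1.0, -0.0, -0.0, -1.732], [-0.0, -0.298, 0.955, 20.597], [0.0, 0.0, 0.0, 1.0]]}
{'t': 0.1, 'joints': array([ 1.10668304e+00,  3.81119517e-01,  1.29814614e+00, -9.99441254e-06,
        1.46360911e+00, -2.15262869e-01]), 'qvel': array([ 0.00064394, -0.00212404, -0.00335357, -0.00049762, -0.00068174,
        0.00022494]), 'joint_efforts': array([ 3.85144172e-03, -4.38652432e+01, -2.24916708e+01,  7.13982317e-02,
        3.41676653e-02, -5.02590967e-05]), 'tcp_pos': array([135.42365017, 533.02395397, 404.21736534]), 'tool_rot': array([-2.08911741e-04,  1.24103846e-01,  9.92269028e-01, -6.06082419e-04]), 'force': array([ 0.03844495, -0.18545734,  0.14051872]), 'moment': array([-0.00176116, -0.03681306, -0.02240197]), 'gripper_width': 1.000485977471759} 147.29999999999998
```

View pics/scene0.png

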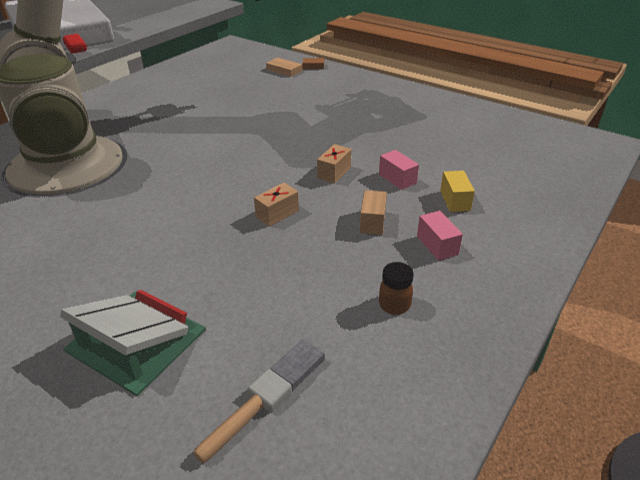

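View pics/side0.png

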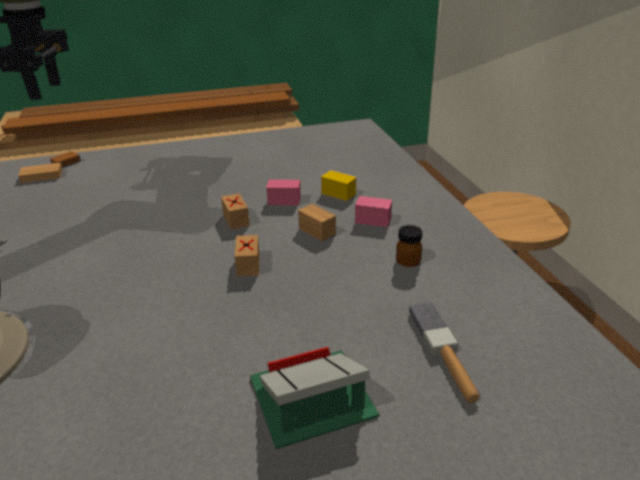

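View pics/wrist0.png

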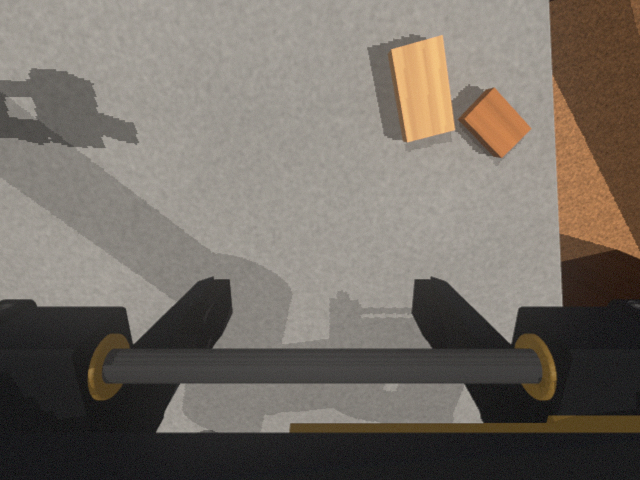

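```bash
python3 - <<'E'
import cv2,numpy as np
a=cv2.imread("pics/scene0.png");b=cv2.imread("pics/side0.png")
def crop(im,x,y,w,h,s,n): cv2.imwrite(n,cv2.resize(im[y:y+h,x:x+w],None,fx=s,fy=s,interpolation=cv2.INTER_CUBIC))
crop(a,350,175,60,70,8,"pics/c1.png")
crop(b,285,195,70,60,8,"pics/c2.png")
crop(a,50,280,160,120,5,"pics/c3.png")
crop(b,240,340,150,110,5,"pics/c4.png")
E
```

```text
(no output)
```

View pics/c1.png

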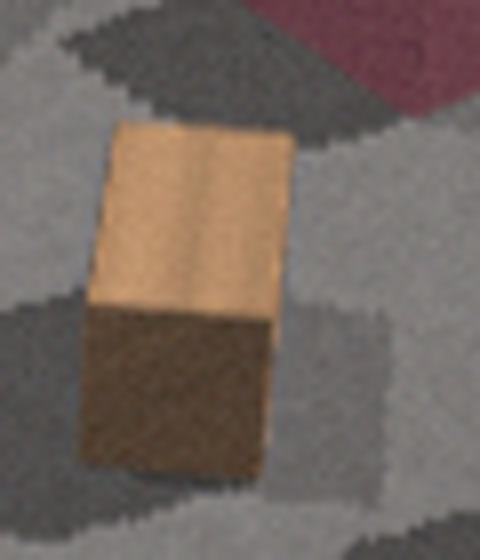

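View pics/c2.png

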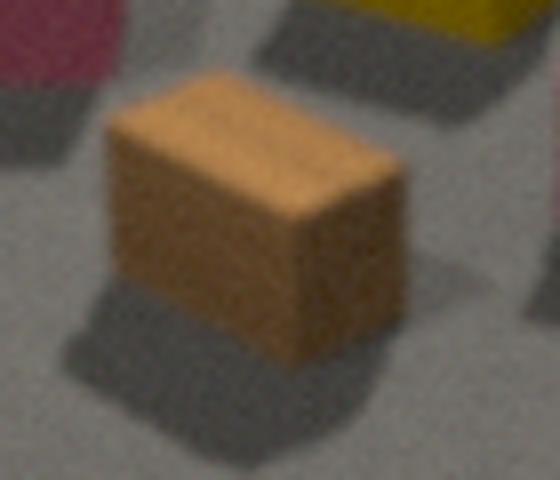

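View pics/c3.png

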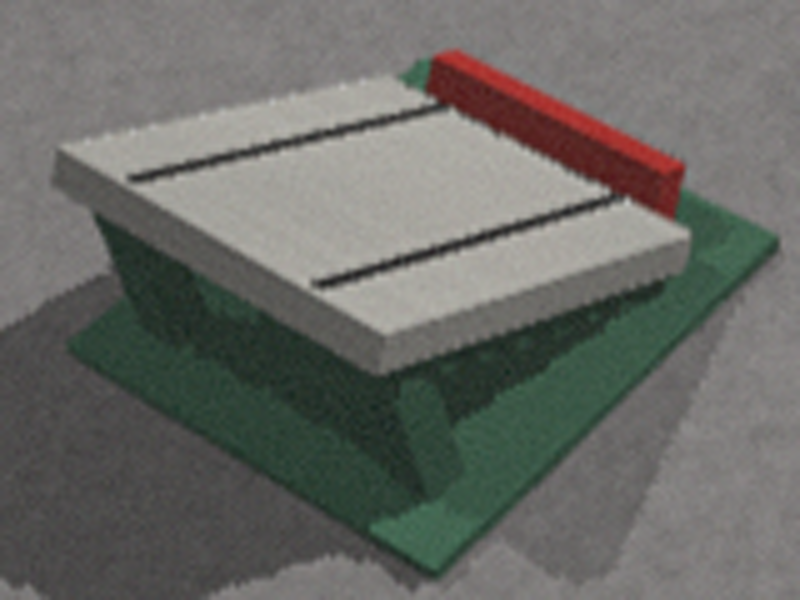

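View pics/c4.png

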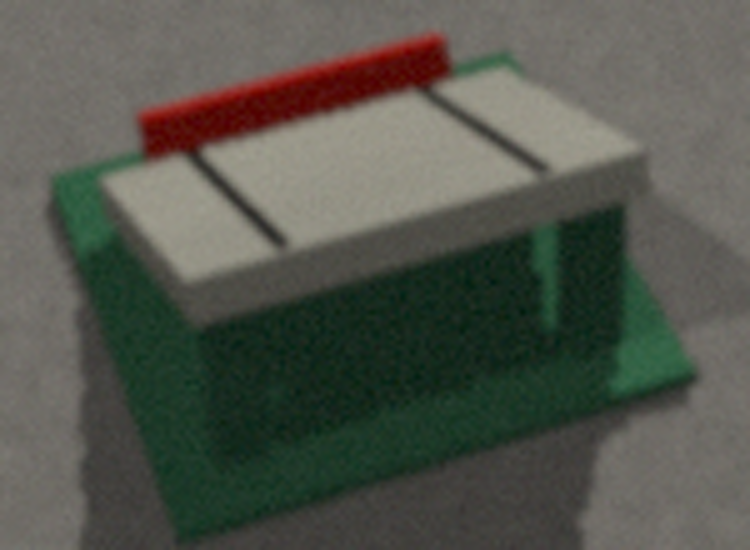

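```bash
cat > h.py <<'E'
import numpy as np,cv2
from scipy.optimize import least_squares
from station import env,eyes
def cams():
    return {n:eyes.read_camera(n) for n in ("scene","side")}
def proj(c,X):
    p=(np.asarray(X)@c["R"].T+c["t"])@np.asarray(c["mtx"]).T
    return p[:,:2]/p[:,2:]
def rz(a): return np.array([[np.cos(a),-np.sin(a),0],[np.sin(a),np.cos(a),0],[0,0,1]])
def rx(a): return np.array([[1,0,0],[0,np.cos(a),-np.sin(a)],[0,np.sin(a),np.cos(a)]])
def unc(p,s,off): return (np.array(p,float)+.5)/s-.5+np.array(off)
def fit(C,obs,model,p0):
    # obs: cam->list of px, model(p)->points ; nearest assignment
    def res(p):
        X=model(p);r=[]
        for n,q in obs.items():
            d=q[:,None]-proj(C[n],X)[None]; i=np.argmin((d**2).sum(2),1)
            r.append(d[np.arange(len(q)),i].ravel())
        return np.concatenate(r)
    best=None
    for p in p0:
        s=least_squares(res,p,diff_step=1e-5)
        if best is None or s.cost<best.cost: best=s
    return best
E
python3 - <<'E'
from h import *
C=cams()
o={"scene":unc([(117,123),(294,133),(272,318),(88,303),(80,465),(260,483)],8,(350,175)),
"side":unc([(222,70),(405,162),(298,220),(107,122),(293,370),(405,312),(115,270)],8,(285,195))}
K=np.array([[a,b,c] for a in(-20,20) for b in(-35,35) for c in(0,44.)])
m=lambda p:K@rz(p[2]).T+[p[0],p[1],0]
def back(n,px,z):
    c=C[n];d=c["R"].T@np.linalg.inv(c["mtx"])@[*px,1];o_=-c["R"].T@c["t"]
    return o_+d*(z-o_[2])/d[2]
g=back("scene",o["scene"][:4].mean(0),44);print(g)
s=fit(C,o,m,[(g[0],g[1],a) for a in np.radians([-40,-30,-20,-10,0,10,20,30,40])])
print("b3",s.x[:2],np.degrees(s.x[2]),s.cost); print(s.fun.reshape(-1,2).round(1).tolist())
o={"scene":unc([(60,148),(386,333),(690,238),(395,75)],5,(50,280)),"side":unc([(185,283),(640,155),(510,68),(105,182)],5,(240,340))}
P=np.array([[a,b,0] for a in(-60,60) for b in(-110,0.)])
a30=np.radians(-30)
m=lambda p:(P@rx(a30).T+[0,45,20])@rz(p[2]).T+[p[0],p[1],0]
g=back("scene",o["scene"].mean(0),45)
print(g)
s=fit(C,o,m,[(g[0],g[1],a) for a in np.radians([-20,-10,0,10,20])])
print("cradle",s.x[:2],np.degrees(s.x[2]),s.cost); print(s.fun.reshape(-1,2).round(1).tolist())
print("rest", rz(s.x[2])@[0,45,20]+[s.x[0],s.x[1],0])
for n,px in [("b1",(276,193)),("b2",(335,153)),("pink1",(399,158)),("pink2",(439,225)),("yel",(457,180))]: print(n,back("scene",px,44).round())
print("jar",back("scene",(396,300),10).round())
E
```

```text
[624.19954142 195.69808859  44.        ]
b3 [624.3757196  196.47691506] 26.720873754834237 3.4049804996552053
[[-0.2, 0.2], [-0.6, -0.4], [-0.7, -0.4], [0.2, -0.1], [0.2, -0.5], [-0.5, -0.4], [0.4, 0.3], [-0.6, -0.1], [1.1, 0.1], [0.9, 0.2], [-0.0, -0.7], [-0.7, -0.6], [1.0, -0.3]]
[ 498.54190364 -228.65566916   45.        ]
cradle [ 500.37519133 -225.16744316] 3.7547080768470558 4.3789185456828905
[[0.3, 0.5], [0.6, -1.0], [-1.4, 0.0], [0.6, -0.1], [0.6, -0.0], [-1.5, 0.5], [0.5, -0.2], [1.1, 0.8]]
rest [ 497.42836072 -180.2640336    20.        ]
b1 [469. 120.  44.]
b2 [474. 296.  44.]
pink1 [586. 351.  44.]
pink2 [745. 201.  44.]
yel [712. 343.  44.]
jar [758.  42.  10.]
```

```bash
python3 -m handwheel '[[0.79,-0.5,-0.25,-0.085],[0.79,-0.5,-0.25,-0.085],[0.79,-0.5,-0.25,-0.085],[0.79,-0.5,-0.25,-0.085],[0.79,-0.5,-0.25,-0.085],[0.79,-0.5,-0.25,-0.085],[0.79,-0.5,-0.25,-0.085],[0.79,-0.5,-0.25,-0.085],[0.79,-0.5,-0.25,-0.085],[0.79,-0.5,-0.25,-0.085]]' 0 3
```

```text
t: 1.5
tcp_pos: [620.2, 223.3, 250.5]
tool_rot: [0.001, 0.531, 0.847, 0.001]
force: [0.5, 0.1, -0.2]
gripper_width: 0.998
```

```bash
cat >> h.py <<'E'
from scipy.spatial.transform import Rotation as Ro
def wristcam():
    s=env.sense(); r=eyes.read_camera("wrist")
    q=s["tool_rot"]; Rt=Ro.from_quat([q[1],q[2],q[3],q[0]]).as_matrix()
    T=r["T_tool_cam"]; Rwc=Rt@T[:3,:3]; twc=Rt@T[:3,3]+s["tcp_pos"]
    r["R"]=Rwc.T; r["t"]=-Rwc.T@twc; r["s"]=s
    return r
def back(c,px,z):
    d=c["R"].T@np.linalg.inv(c["mtx"])@[*px,1];o_=-c["R"].T@c["t"]
    return o_+d*(z-o_[2])/d[2]
def jaw(s):
    q=s["tool_rot"]; y=Ro.from_quat([q[1],q[2],q[3],q[0]]).as_matrix()[:,1]
    return np.degrees(np.arctan2(y[1],y[0]))
E
python3 - <<'E'
from h import *
c=wristcam(); s=c["s"]; print(s["tcp_pos"],jaw(s),s["t"])
im=c["pixels"][:,:,::-1].copy()
K=np.array([[a,b,44.] for a,b in[(-20,-35),(20,-35),(20,35),(-20,35)]])@rz(np.radians(26.7)).T+[624.4,196.5,0]
cv2.polylines(im,[proj(c,K).round().astype(int)],True,(0,0,255),1)
cv2.imwrite("pics/w1.png",im)
E
```

```text
[620.21594249 223.32139549 250.51181577] 25.83653722773875 1.5
```

View pics/w1.png

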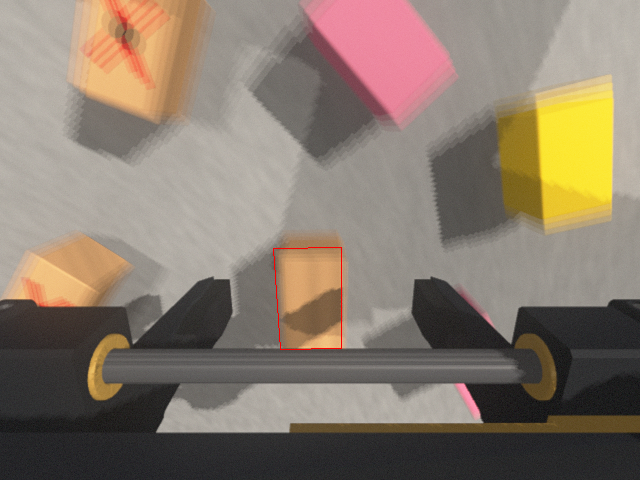

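```bash
python3 -m handwheel '[[-0.15,0,-0.5,0.015],[0,0,0,0],[0,0,0,0]]'; python3 - <<'E'
from h import *
c=wristcam(); s=c["s"]; print(s["tcp_pos"],jaw(s),s["t"])
im=c["pixels"][:,:,::-1].copy()
K=np.array([[a,b,44.] for a,b in[(-20,-35),(20,-35),(20,35),(-20,35)]])@rz(np.radians(26.7)).T+[624.4,196.5,0]
cv2.polylines(im,[proj(c,K).round().astype(int)],True,(0,0,255),1)
im=im[150:370,220:420]
cv2.imwrite("pics/w2.png",cv2.resize(im,None,fx=2.7,fy=2.7))
E
```

```text
t: 1.92
tcp_pos: [617.2, 217.4, 217.2]
tool_rot: [0.002, 0.529, 0.848, 0.001]
force: [-0.3, -0.2, 0.5]
gripper_width: 1.001
[617.20665131 217.353844   217.22060684] 26.06583579340403 1.925
```

View pics/w2.png

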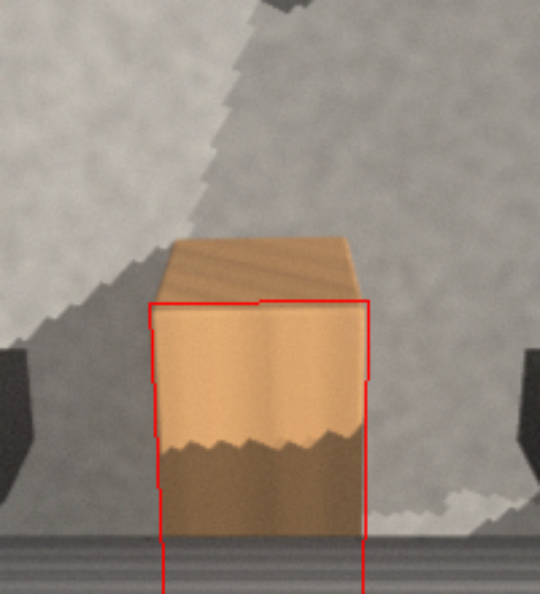

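```bash
python3 -m handwheel '[[-0.105,0.1,0,0.01],[0,0,-0.4,0],[0,0,-0.4,0],[0,0,0,0],[0,0,0,0]]'
```

```text
t: 2.6
tcp_pos: [609.4, 226.9, 173.9]
tool_rot: [0.004, 0.523, 0.852, 0.004]
force: [0.0, 0.8, -0.6]
gripper_width: 1.004
```

```bash
python3 -m handwheel '[[0.03,-0.06,-0.08,0],[0,0,0,0]]'; python3 -m handwheel '[[0,0,0,0],[0,0,0,0],[0,0,0,0],[0,0,0,0],[0,0,0,0],[0,0,0,0]]' 255 3
```

```text
t: 2.85
tcp_pos: [611.5, 223.4, 170.6]
tool_rot: [0.006, 0.523, 0.852, 0.005]
force: [-0.2, 0.6, 0.3]
gripper_width: 0.997
t: 3.6
tcp_pos: [611.6, 223.3, 171.2]
tool_rot: [0.006, 0.523, 0.852, 0.005]
force: [-0.1, -0.8, -0.1]
gripper_width: 0.458
```

```bash
python3 -m handwheel '[[0,0,0.5,0],[0,0,0.5,0],[0,0,0.5,0],[0,0,0,0],[0,0,0,0]]'; python3 - <<'E'
from h import *
c=cams()
a=c["scene"]["pixels"][100:280,290:450,::-1];b=c["side"]["pixels"][130:290,240:400,::-1]
cv2.imwrite("pics/l1.png",np.hstack([cv2.resize(a,(400,450)),cv2.resize(b,(400,450))]))
E
```

```text
t: 4.22
tcp_pos: [611.0, 223.1, 261.2]
tool_rot: [0.004, 0.523, 0.852, 0.004]
force: [0.9, 0.3, -0.3]
gripper_width: 0.458
```

View pics/l1.png

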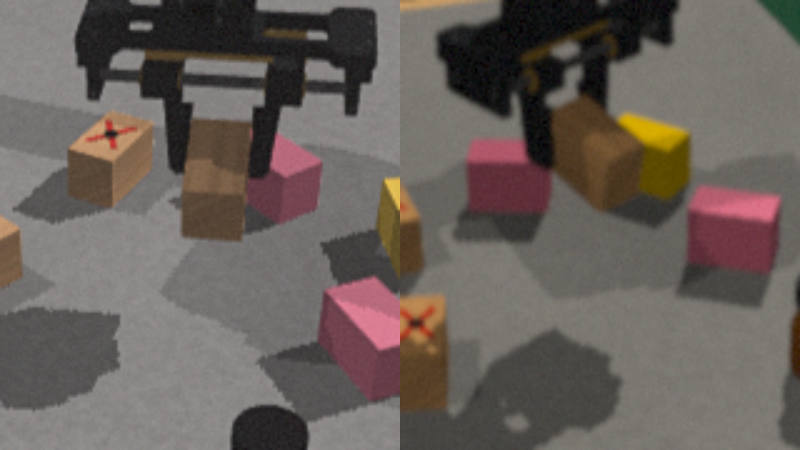

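```bash
python3 -m handwheel '[[0,0,0,0],[0,0,0,0],[0,0,0,0],[0,0,0,0]]'; cat > look.py <<'E'
import sys
from h import *
n=sys.argv[1]; x1,y1,x2,y2=map(int,sys.argv[2:6])
c=cams()
a=c["scene"]["pixels"][y1-90:y1+90,x1-80:x1+80,::-1];b=c["side"]["pixels"][max(0,y2-80):max(0,y2-80)+160,x2-80:x2+80,::-1]
cv2.imwrite(n,np.hstack([cv2.resize(a,(400,450)),cv2.resize(b,(400,450))]))
print(env.sense()["t"])
E
python3 look.py pics/l2.png 370 190 320 210
```

```text
t: 4.82
tcp_pos: [611.0, 223.1, 259.0]
tool_rot: [0.003, 0.523, 0.852, 0.002]
force: [0.8, 0.7, -0.5]
gripper_width: 0.451
4.925
```

View pics/l2.png

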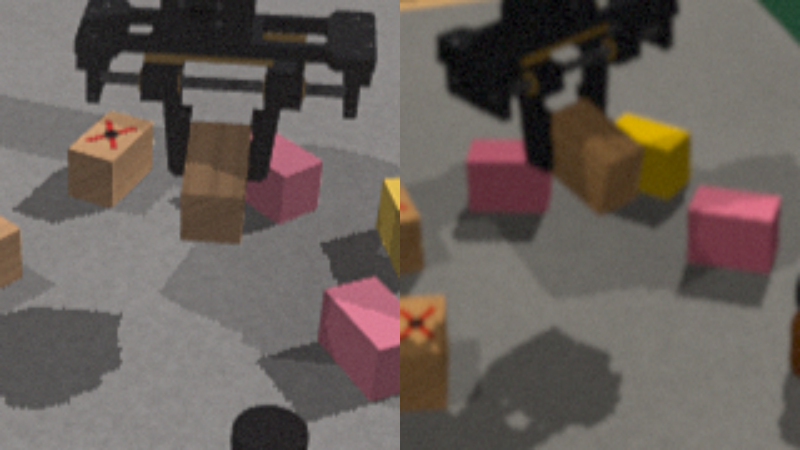

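```bash
python3 -m handwheel '[[0,0,0.7,0],[0,0,-0.7,0],[0,0,0.7,0],[0,0,-0.7,0],[0,0,0.7,0],[0,0,0,0]]'; python3 look.py pics/l3.png 370 190 320 210
```

```text
t: 5.68
tcp_pos: [612.7, 223.3, 300.6]
tool_rot: [0.002, 0.523, 0.852, 0.002]
force: [0.4, -0.2, -0.1]
gripper_width: 0.454
5.775
```

View pics/l3.png

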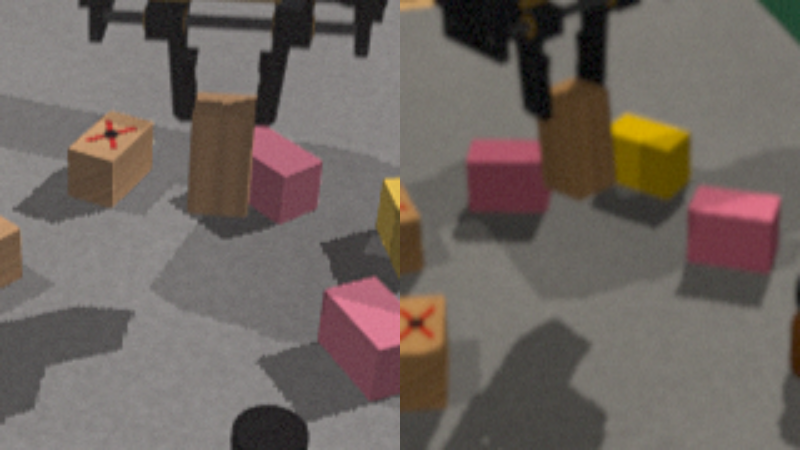

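```bash
python3 -m handwheel '[[-0.15,-0.3,-0.1,-0.05],[-0.25,-0.55,-0.1,-0.05],[-0.3,-0.65,-0.1,-0.05],[-0.3,-0.65,-0.1,-0.05],[-0.3,-0.65,-0.1,-0.05],[-0.25,-0.6,-0.1,-0.05],[-0.2,-0.45,-0.1,-0.05],[-0.12,-0.3,0,-0.03],[-0.06,-0.15,0,-0.01],[0,0,0,0]]' 255 5; python3 look.py pics/l4.png 210 230 240 220
```

```text
t: 7.02
tcp_pos: [489.5, -41.6, 247.4]
tool_rot: [-0.005, 0.683, 0.731, -0.003]
force: [0.2, -0.2, -0.3]
gripper_width: 0.456
7.125
```

View pics/l4.png

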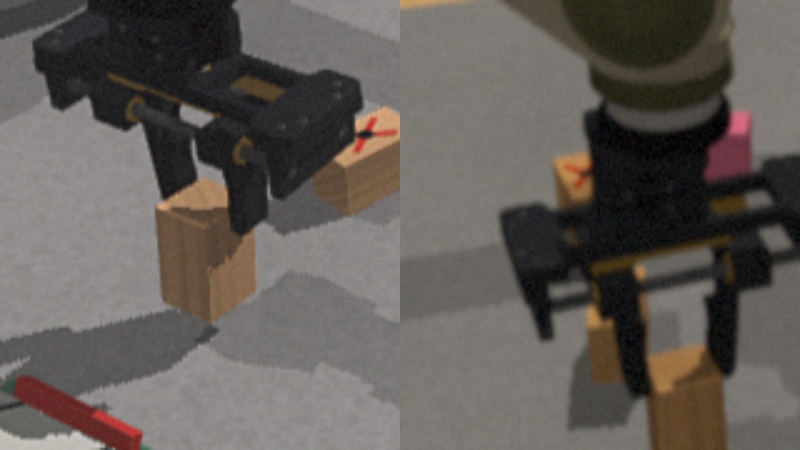

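```bash
python3 -m handwheel '[[0,0,-0.25,0],[0,0,-0.2,0],[0,0,-0.05,0],[0,0,0,0]]'; python3 -m handwheel '[[0,0,-0.06,0],[0,0,0,0]]';python3 -m handwheel '[[0,0,-0.05,0],[0,0,0,0]]' ; python3 look.py pics/l5.png 210 230 240 250
```

```text
t: 7.62
tcp_pos: [490.4, -39.1, 217.3]
tool_rot: [-0.004, 0.681, 0.733, -0.003]
force: [0.1, 0.1, 1.6]
gripper_width: 0.451
t: 7.88
tcp_pos: [490.5, -38.6, 213.9]
tool_rot: [-0.004, 0.68, 0.733, -0.003]
force: [0.4, -0.6, -1.0]
gripper_width: 0.454
t: 8.12
tcp_pos: [490.6, -38.4, 211.2]
tool_rot: [-0.003, 0.68, 0.733, -0.003]
force: [0.7, -0.1, -0.2]
gripper_width: 0.452
8.225
```

View pics/l5.png

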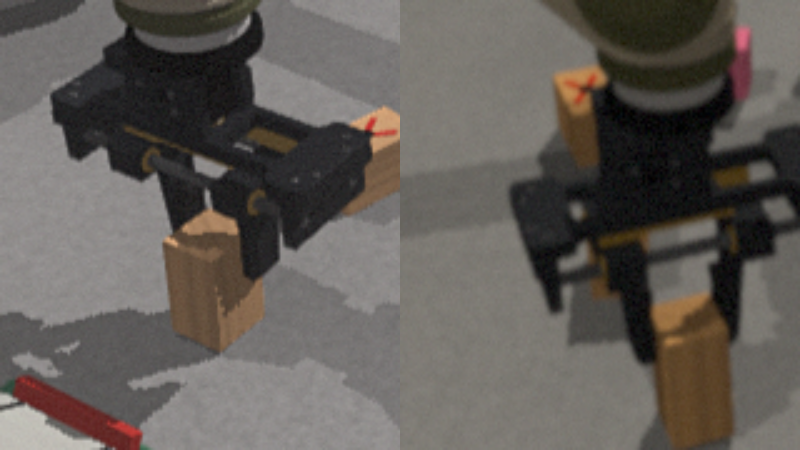

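```bash
python3 -m handwheel '[[0,0,-0.05,0],[0,0,0,0]]'; python3 -m handwheel '[[0,0,-0.05,0],[0,0,0,0]]';python3 -m handwheel '[[0,0,-0.05,0],[0,0,0,0]]'
```

```text
t: 8.48
tcp_pos: [490.7, -38.4, 208.3]
tool_rot: [-0.003, 0.68, 0.733, -0.003]
force: [0.6, -0.5, -0.7]
gripper_width: 0.45
t: 8.72
tcp_pos: [490.7, -38.4, 205.4]
tool_rot: [-0.003, 0.68, 0.733, -0.003]
force: [-0.6, -0.6, -0.5]
gripper_width: 0.453
t: 8.98
tcp_pos: [490.8, -38.5, 202.4]
tool_rot: [-0.003, 0.68, 0.733, -0.003]
force: [-0.7, 0.0, -0.6]
gripper_width: 0.454
```

```bash
python3 look.py pics/l6.png 210 230 240 250
```

```text
9.075
```

View pics/l6.png

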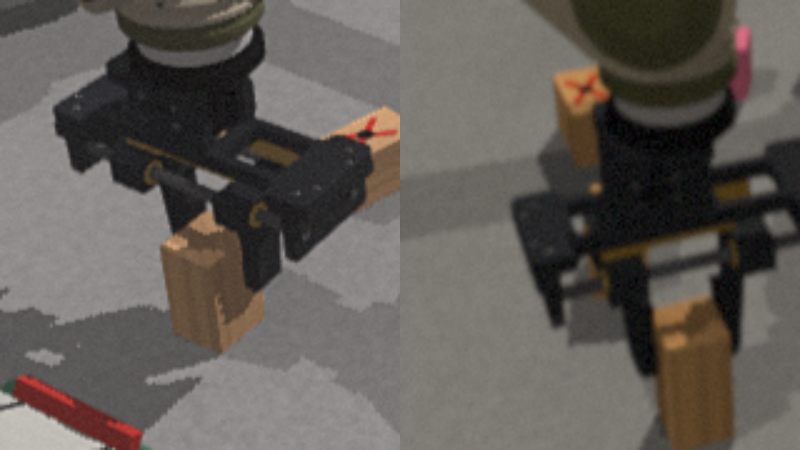

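```bash
python3 -m handwheel '[[0,0,0,0],[0,0,0,0],[0,0,0,0],[0,0,0,0]]' 0; python3 - <<'E'
from h import *
s=env.sense(); print(s["tcp_pos"],jaw(s),s["gripper_width"])
c=cams()
cv2.imwrite("pics/s1.png",cv2.resize(c["scene"]["pixels"][150:250,150:270,::-1],None,fx=6,fy=6,interpolation=cv2.INTER_CUBIC))
cv2.imwrite("pics/s2.png",cv2.resize(c["side"]["pixels"][230:350,190:320,::-1],None,fx=5,fy=5,interpolation=cv2.INTER_CUBIC))
w=wristcam();cv2.imwrite("pics/s3.png",w["pixels"][:,:,::-1])
E
```

```text
t: 9.57
tcp_pos: [490.9, -38.4, 202.1]
tool_rot: [-0.003, 0.68, 0.733, -0.002]
force: [-0.2, -0.5, -0.2]
gripper_width: 0.887
[490.89616634 -38.35132905 202.1183162 ] 4.359123126176399 0.8866832990610776
```

View pics/s1.png

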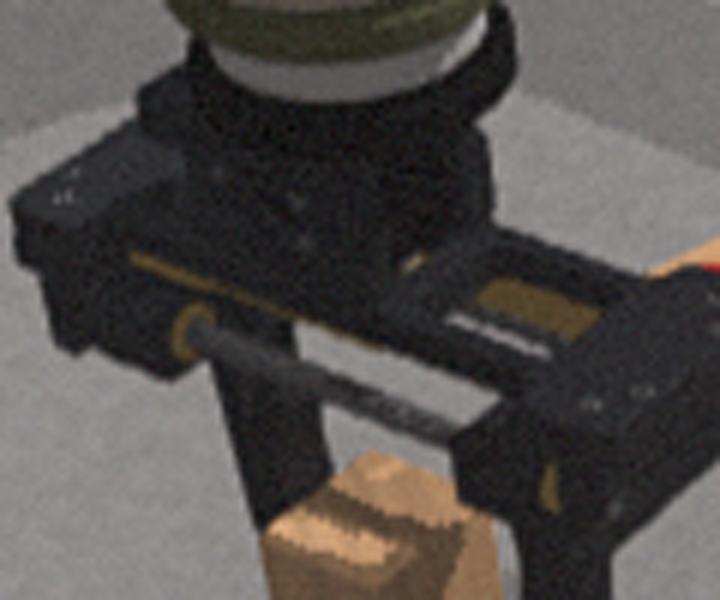

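View pics/s2.png

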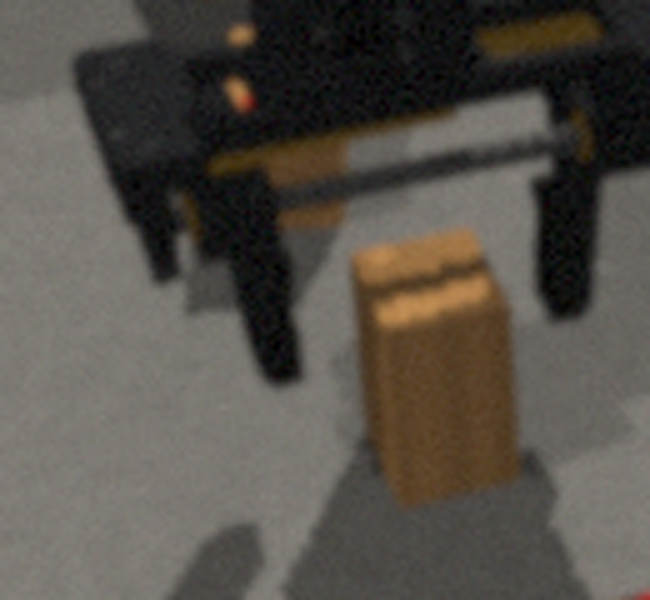

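View pics/s3.png

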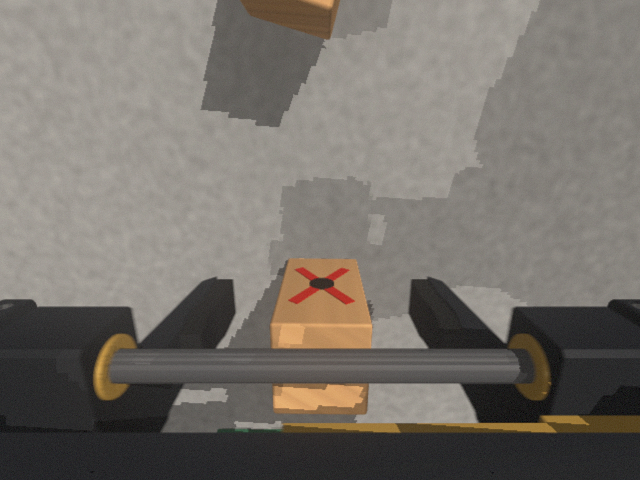

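```bash
python3 - <<'E'
from h import *
w=wristcam();s=w["s"]
P=[back(w,p,70)[:2] for p in [(272,324),(372,323),(367,414),(274,415)]]
for p in P: print(p.round(1))
ctr=np.mean(P,0);print("ctr",ctr,"tcp",s["tcp_pos"])
print("edge far dir",np.degrees(np.arctan2(*(P[1]-P[0])[::-1])), "near", np.degrees(np.arctan2(*(P[2]-P[3])[::-1])))
print([back(w,p,0)[:2].round(1) for p in [(289,259),(357,259)]])
c=cams()["side"]; o=unc([(355,262),(470,233),(508,305),(378,325)],5,(190,230))
for p in o: print("side",back(c,p,70)[:2].round(1))
o=unc([(402,505),(518,478)],5,(190,230))
for p in o: print("side bottom",back(c,p,0)[:2].round(1))
E
```

```text
[470.8 -35.3]
[508.8 -31.8]
[511.9 -75.2]
[473.1 -79.1]
ctr [491.15487013 -55.33514573] tcp [490.88756029 -38.37181387 202.14782756]
edge far dir 5.31651133891978 near 5.63376825852804
[array([470.3, -36.5]), array([509.7, -33.4])]
side [470.3 -39.1]
side [507.7 -34.7]
side [510.4 -75. ]
side [470.9 -73. ]
side bottom [473.2 -74.1]
side bottom [510.9 -72.3]
```

```bash
python3 -m handwheel '[[0.01,-0.1,0,0.01],[0,-0.09,0,0],[0,0,0,0],[0,0,0,0]]'; python3 -m handwheel '[[0,0,0,0],[0,0,0,0],[0,0,0,0],[0,0,0,0],[0,0,0,0]]' 255 6
```

```text
t: 10.38
tcp_pos: [491.5, -50.8, 202.1]
tool_rot: [-0.003, 0.676, 0.737, -0.002]
force: [-0.0, 0.5, 0.8]
gripper_width: 1.002
t: 11.0
tcp_pos: [491.5, -50.6, 202.1]
tool_rot: [-0.003, 0.676, 0.737, -0.002]
force: [-1.2, 0.1, 0.8]
gripper_width: 0.458
```

```bash
python3 -m handwheel '[[0,0,0.3,0],[0,0,0.5,0],[0,0,0.4,0],[0.03,-0.3,0.1,-0.005],[0.03,-0.55,0,-0.005],[0.02,-0.6,0,-0.005],[0.02,-0.5,0,-0.005],[0.01,-0.3,0,0],[0,-0.1,0,0],[0,0,0,0],[0,0,0,0]]'; python3 look.py pics/p1.png 140 290 310 330
```

```text
t: 12.38
tcp_pos: [496.9, -199.2, 277.8]
tool_rot: [-0.006, 0.683, 0.73, -0.003]
force: [-0.6, -0.7, -1.4]
gripper_width: 0.454
12.475
```

View pics/p1.png

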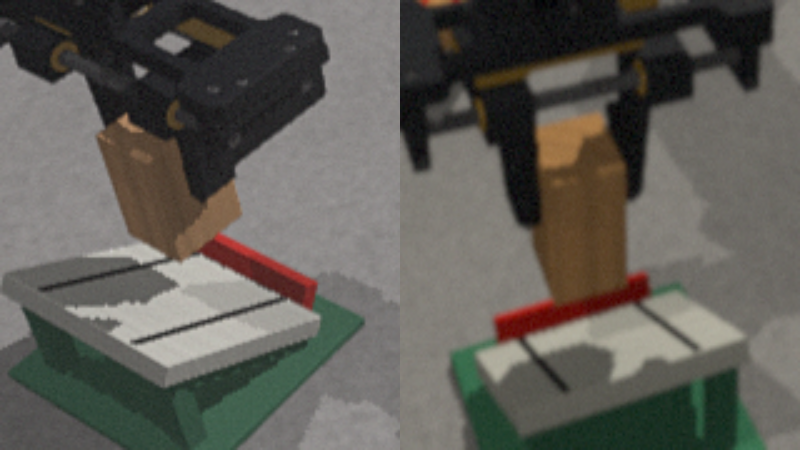

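```bash
python3 -m handwheel '[[0,0,-0.25,0],[0,0,-0.2,0],[0,0,0,0],[0,0,0,0]]'; python3 -m handwheel '[[0,0,-0.05,0],[0,0,0,0]]';  python3 -m handwheel '[[0,0,-0.05,0],[0,0,0,0]]'; python3 look.py pics/p2.png 140 290 310 330
```

```text
t: 12.98
tcp_pos: [496.9, -198.1, 248.5]
tool_rot: [-0.007, 0.683, 0.73, -0.004]
force: [0.1, 0.7, -0.6]
gripper_width: 0.451
t: 13.22
tcp_pos: [496.9, -197.9, 246.0]
tool_rot: [-0.007, 0.683, 0.73, -0.003]
force: [0.7, 0.9, -0.4]
gripper_width: 0.454
t: 13.48
tcp_pos: [496.8, -197.6, 243.6]
tool_rot: [-0.007, 0.683, 0.731, -0.003]
force: [0.8, 1.1, 1.0]
gripper_width: 0.45
13.575
```

View pics/p2.png

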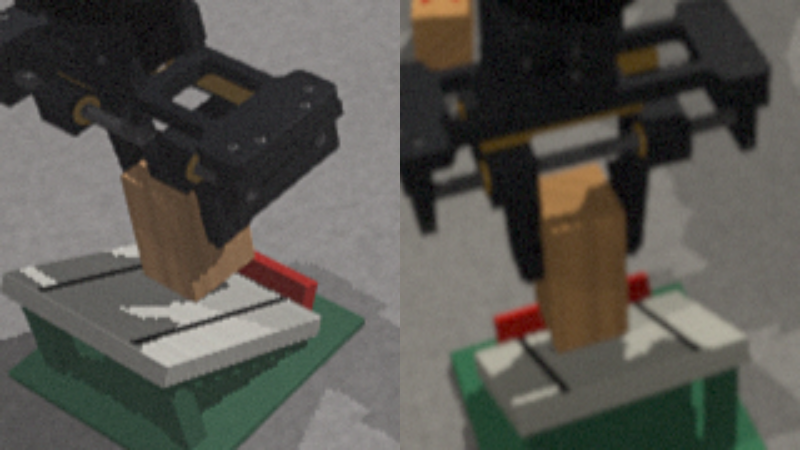

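```bash
python3 -m handwheel '[[0.01,-0.13,0,0],[0.01,-0.13,0,0],[0.01,-0.13,-0.03,0],[0.01,-0.13,-0.03,0],[0,0,0,0],[0,0,0,0]]'; python3 look.py pics/p3.png 140 290 310 330
```

```text
t: 14.32
tcp_pos: [499.2, -230.7, 241.1]
tool_rot: [-0.006, 0.683, 0.731, -0.003]
force: [0.1, 1.1, 1.9]
gripper_width: 0.451
14.425
```

View pics/p3.png

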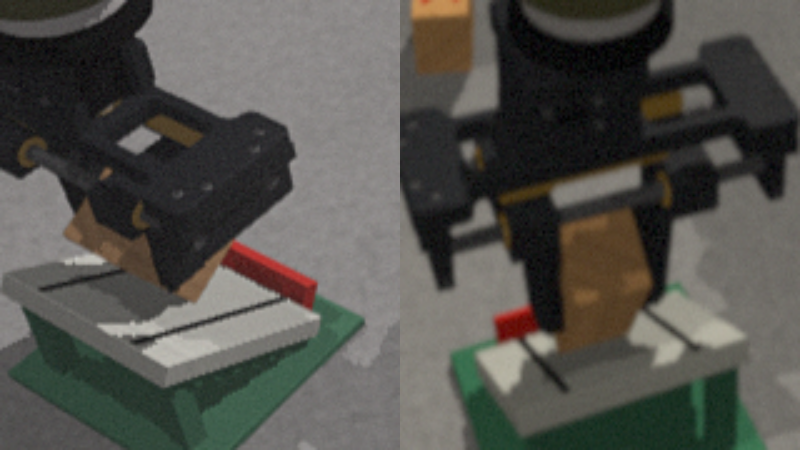

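```bash
python3 -m handwheel '[[0.008,-0.12,-0.04,0],[0.008,-0.12,-0.05,0],[0,0,0,0],[0,0,0,0]]'; python3 look.py pics/p4.png 140 290 310 330
```

```text
t: 14.92
tcp_pos: [500.3, -245.8, 235.1]
tool_rot: [-0.007, 0.683, 0.731, -0.003]
force: [-1.0, 0.8, 1.5]
gripper_width: 0.457
15.025
```

View pics/p4.png

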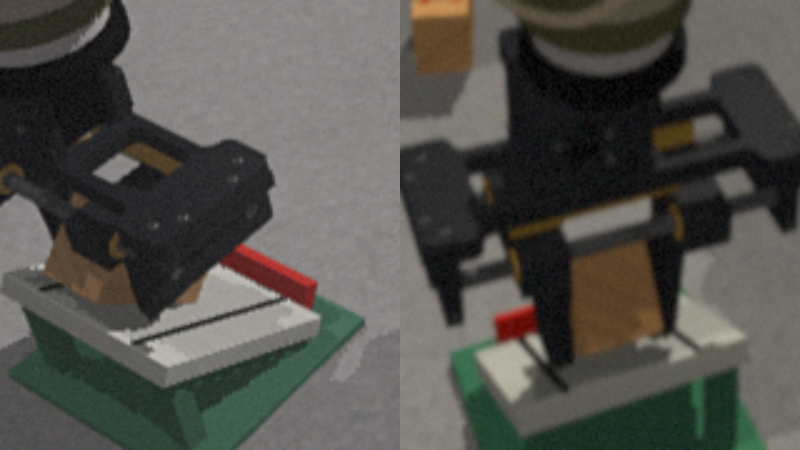

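```bash
python3 -m handwheel '[[-0.005,0.13,-0.07,0],[-0.005,0.13,-0.075,0],[-0.005,0.13,-0.075,0],[-0.005,0.1,-0.06,0],[0,0,0,0],[0,0,0,0]]'; python3 look.py pics/p5.png 140 290 310 330; python3 - <<'E'
from h import *
w=wristcam();cv2.imwrite("pics/p5w.png",w["pixels"][:,:,::-1])
E
```

```text
t: 15.78
tcp_pos: [499.0, -213.5, 216.9]
tool_rot: [-0.007, 0.682, 0.731, -0.003]
force: [0.7, -0.6, -0.9]
gripper_width: 0.45
15.875
```

View pics/p5.png

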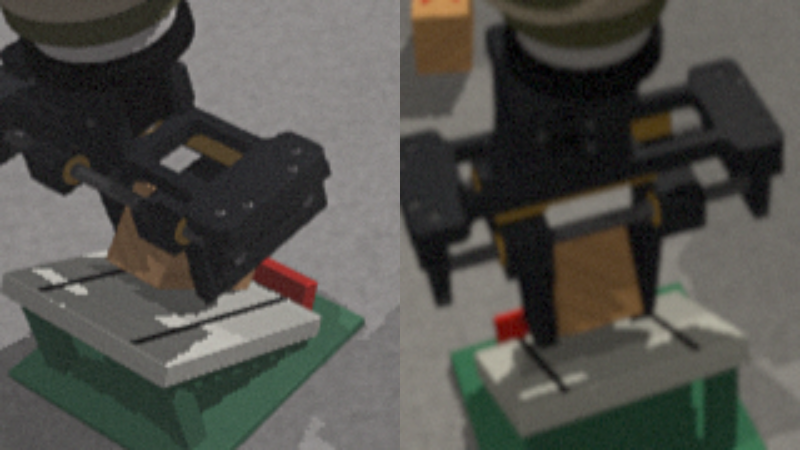

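View pics/p5w.png

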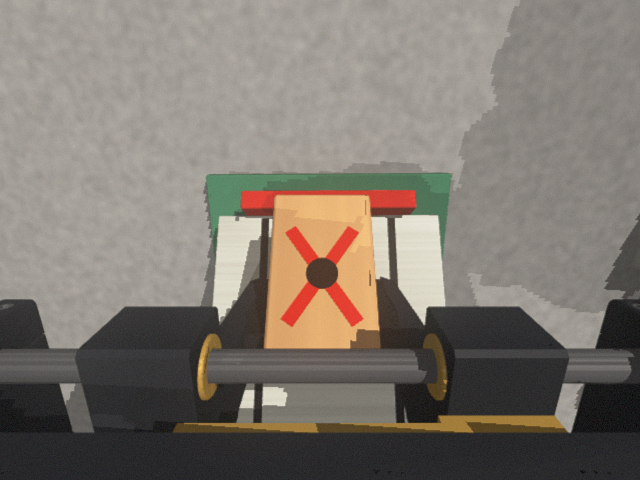

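```bash
python3 -m handwheel '[[0,0.05,-0.03,0],[0,0,0,0]]'; python3 -m handwheel '[[0,0.03,-0.02,0],[0,0,0,0]]'
```

```text
t: 16.18
tcp_pos: [498.9, -210.7, 215.1]
tool_rot: [-0.006, 0.682, 0.731, -0.003]
force: [0.5, 0.9, -0.2]
gripper_width: 0.452
t: 16.42
tcp_pos: [499.0, -208.8, 213.9]
tool_rot: [-0.006, 0.682, 0.731, -0.003]
force: [-0.8, -0.3, -0.3]
gripper_width: 0.454
```

```bash
python3 - <<'E'
from h import *
w=wristcam();c=cams()["scene"]
a=cv2.resize(w["pixels"][160:360,200:460,::-1],(520,400),interpolation=cv2.INTER_CUBIC)
cv2.imwrite("pics/p6w.png",a)
cv2.imwrite("pics/p6.png",cv2.resize(c["pixels"][260:380,60:220,::-1],(800,600),interpolation=cv2.INTER_CUBIC))
E
```

```text
(no output)
```

View pics/p6w.png

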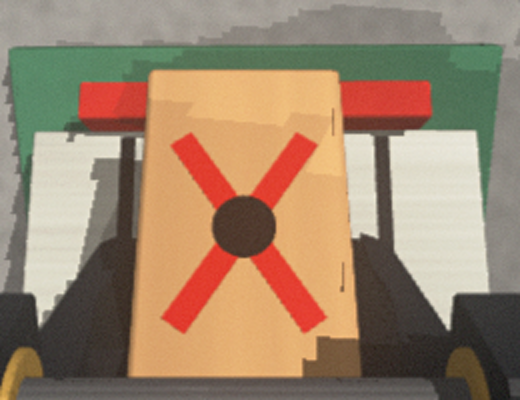

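View pics/p6.png

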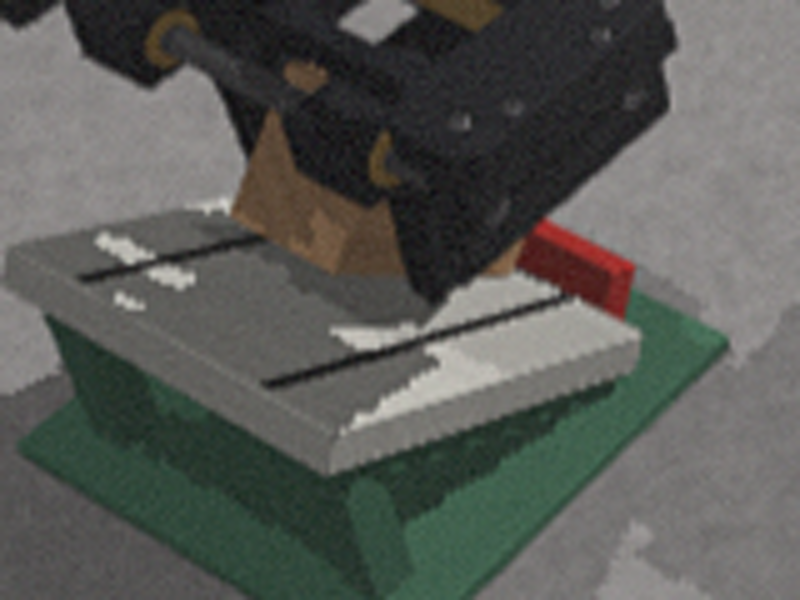

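```bash
cat >> h.py <<'E'
G=np.radians(3.75)
def rest2w(p): return (np.asarray(p,float)@rx(np.radians(-30)).T+[0,45,20])@rz(G).T+[500.4,-225.2,0]
def block(tilt=0,x=0,y=0): # rotate about lower edge at stop foot; tilt raises upper end
    K=np.array([[a,b,c] for a in(-20,20) for b in(-70,0) for c in(0,44.)])
    return rest2w(K@rx(-np.radians(tilt)).T+[x,y,0])
E
python3 - <<'E'
from h import *
C=cams()["scene"]
im=np.ascontiguousarray(cv2.resize(C["pixels"][260:380,60:220,::-1],(800,600),interpolation=cv2.INTER_CUBIC))
E=[(0,1),(0,2),(1,3),(2,3),(4,5),(4,6),(5,7),(6,7),(0,4),(1,5),(2,6),(3,7)]
for t,col in((0,(0,0,255)),(15,(0,255,0))):
    p=((proj(C,block(t,-2))-[60,260]+.5)*5).round().astype(int)
    for a,b in E: cv2.line(im,tuple(map(int,p[a])),tuple(map(int,p[b])),col,1)
cv2.imwrite("pics/p7.png",im)
E
```

```text
(no output)
```

View pics/p7.png

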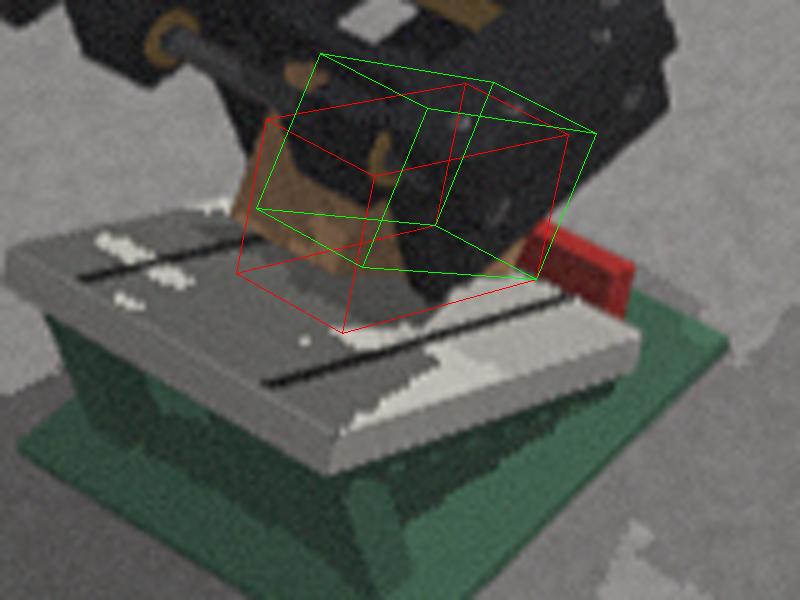

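```bash
python3 -m handwheel '[[0,-0.03,-0.06,0],[0,-0.03,-0.06,0],[0,-0.03,-0.06,0],[0,0,0,0],[0,0,0,0]]' 255 4; cat > ov.py <<'E'
import sys
from h import *
C=cams()["scene"]
im=np.ascontiguousarray(cv2.resize(C["pixels"][260:380,60:220,::-1],(800,600),interpolation=cv2.INTER_CUBIC))
E=[(0,1),(0,2),(1,3),(2,3),(4,5),(4,6),(5,7),(6,7),(0,4),(1,5),(2,6),(3,7)]
p=((proj(C,block(0,float(sys.argv[2])))-[60,260]+.5)*5).round().astype(int)
for a,b in E: cv2.line(im,tuple(map(int,p[a])),tuple(map(int,p[b])),(0,0,255),1)
cv2.imwrite(sys.argv[1],im)
E
python3 ov.py pics/p8.png -2
```

```text
t: 17.3
tcp_pos: [498.7, -211.8, 209.9]
tool_rot: [-0.006, 0.682, 0.731, -0.001]
force: [-0.6, 0.4, -0.1]
gripper_width: 0.455
```

View pics/p8.png

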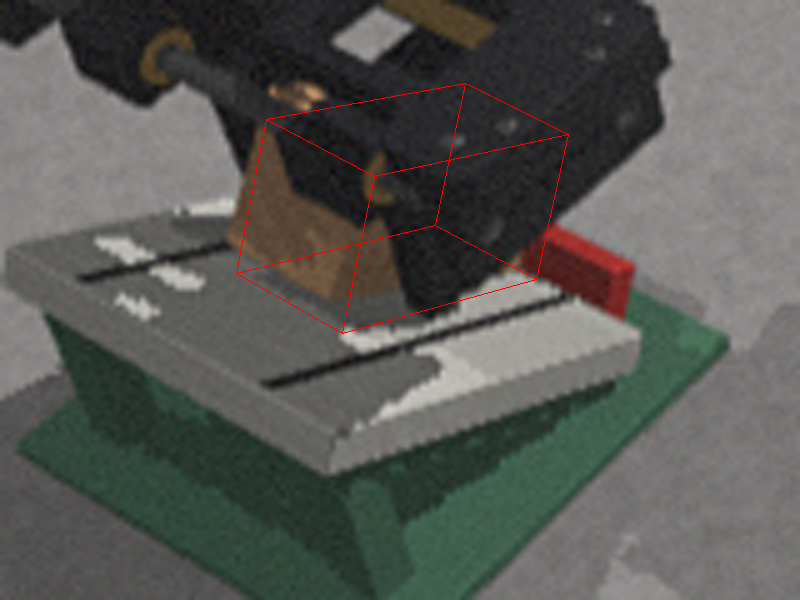

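```bash
python3 -m handwheel '[[0,-0.02,-0.1,0],[0,-0.02,-0.1,0],[0,0,0,0],[0,0,0,0]]'; python3 ov.py pics/p9.png -2
```

```text
t: 17.9
tcp_pos: [498.0, -211.9, 210.1]
tool_rot: [-0.004, 0.682, 0.732, 0.001]
force: [0.1, 1.7, 0.0]
gripper_width: 0.452
```

View pics/p9.png

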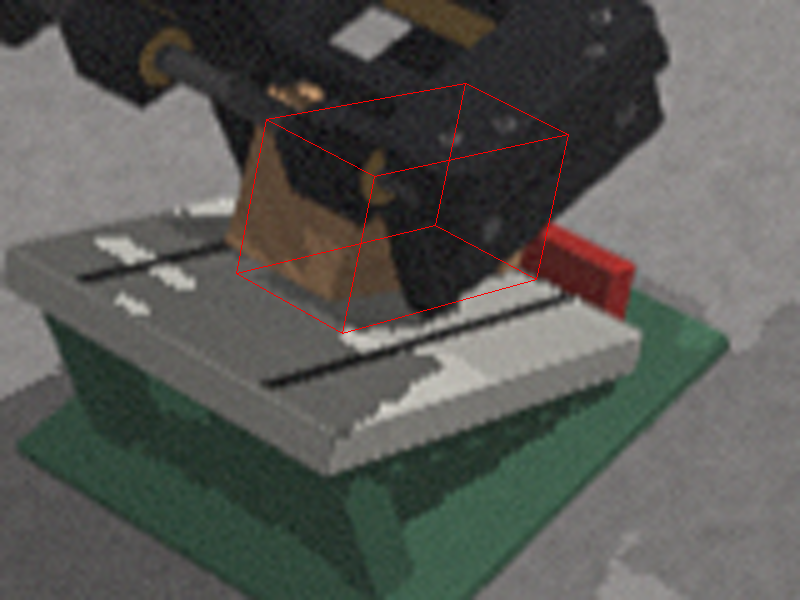

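```bash
python3 -m handwheel '[[0,0,0.02,0],[0,0,0.02,0],[0,0,0.02,0],[0,0,0.02,0]]' 150; python3 ov.py pics/p10.png -2;  python3 - <<'E'
from h import *
w=wristcam();a=cv2.resize(w["pixels"][160:360,200:460,::-1],(520,400),interpolation=cv2.INTER_CUBIC)
cv2.imwrite("pics/p10w.png",a)
E
```

```text
t: 18.5
tcp_pos: [498.2, -212.7, 212.8]
tool_rot: [-0.005, 0.682, 0.731, 0.0]
force: [0.4, 0.1, -0.6]
gripper_width: 0.452
```

View pics/p10.png

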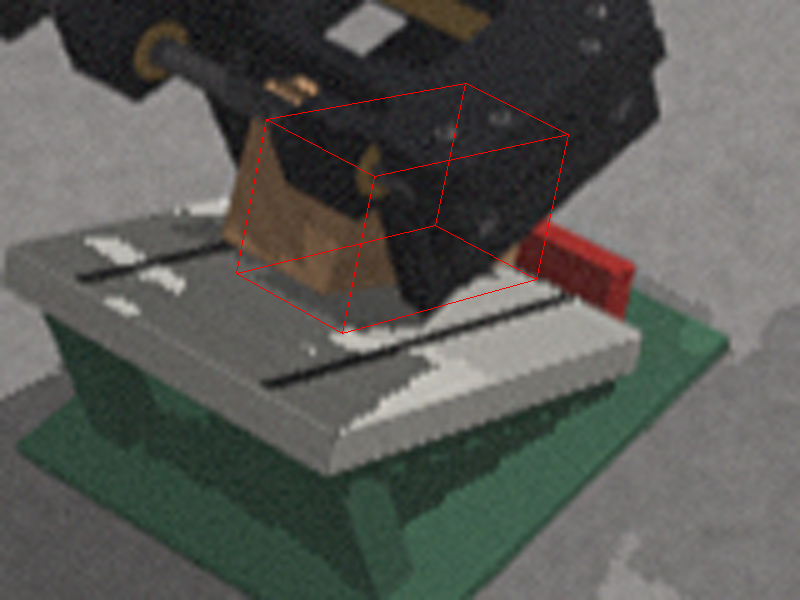

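View pics/p10w.png

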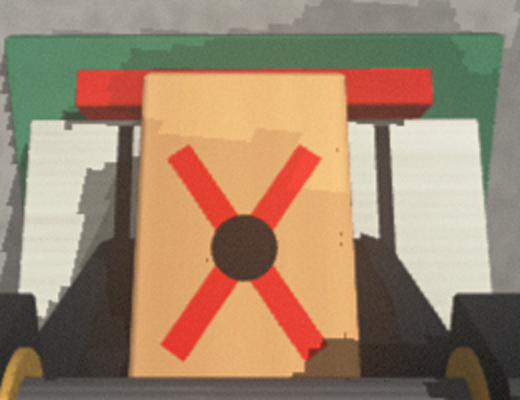

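```bash
python3 -m handwheel '[[0,0,0,0],[0,0,0,0],[0,0,0,0],[0,0,0,0]]' 105; python3 ov.py pics/p11.png -2;  python3 - <<'E'
from h import *
w=wristcam();a=cv2.resize(w["pixels"][160:360,200:460,::-1],(520,400),interpolation=cv2.INTER_CUBIC)
cv2.imwrite("pics/p11w.png",a)
E
```

```text
t: 19.15
tcp_pos: [498.2, -212.7, 213.1]
tool_rot: [-0.005, 0.682, 0.731, 0.0]
force: [-0.1, -0.2, -0.1]
gripper_width: 0.587
```

View pics/p11.png

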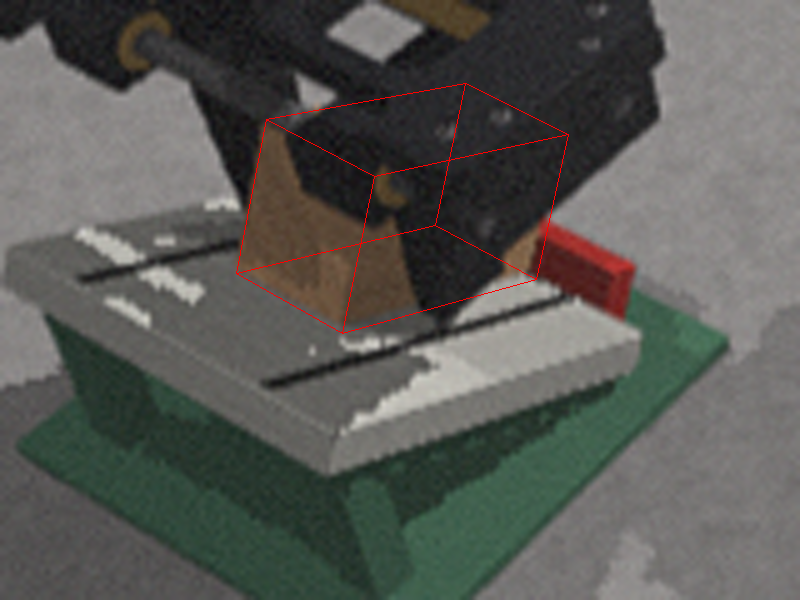

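View pics/p11w.png

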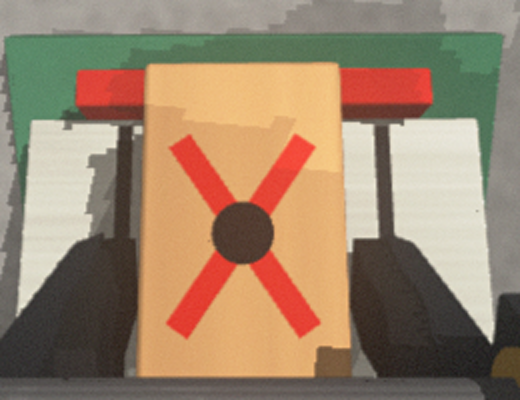

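```bash
python3 -m handwheel '[[0,0,0.05,0],[0,0,0.3,0],[0,0,0.5,0],[0,0,0.7,0],[0,0.5,0.6,0],[0,0.8,0.3,0],[0,0.8,0.3,0],[0,0.8,0,0],[0,0.3,0,0],[0,0,0,0]]' 90; python3 ov.py pics/p12.png -2;  python3 - <<'E'
from h import *
w=wristcam();cv2.imwrite("pics/p12w.png",w["pixels"][:,:,::-1])
c=cams(); cv2.imwrite("pics/f_scene.png",c["scene"]["pixels"][:,:,::-1]);
cv2.imwrite("pics/f_side.png",c["side"]["pixels"][:,:,::-1])
cv2.imwrite("pics/f_sidec.png",cv2.resize(c["side"]["pixels"][320:440,240:390,::-1],None,fx=5,fy=5,interpolation=cv2.INTER_CUBIC))
E
```

```text
t: 20.55
tcp_pos: [496.3, -15.1, 385.6]
tool_rot: [-0.004, 0.682, 0.731, 0.001]
force: [-0.8, 0.1, -0.9]
gripper_width: 0.649
```

View pics/p12.png

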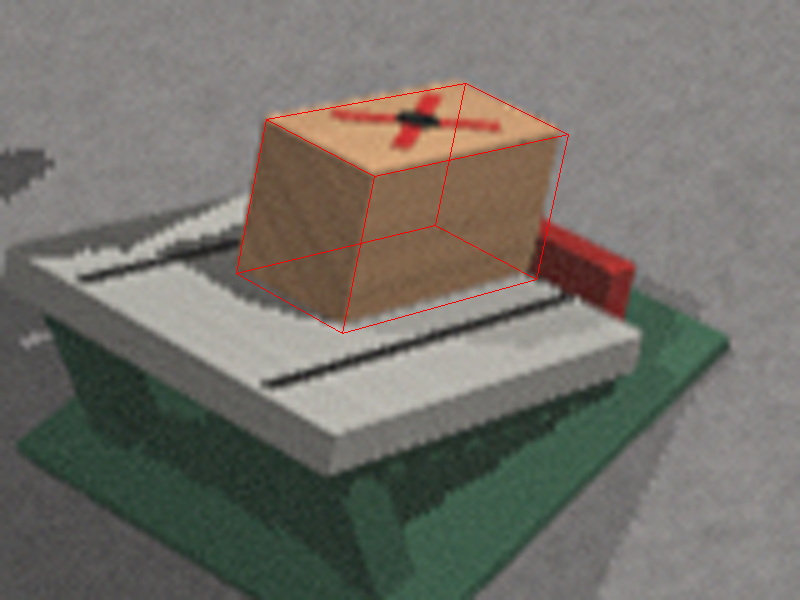

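View pics/f_scene.png

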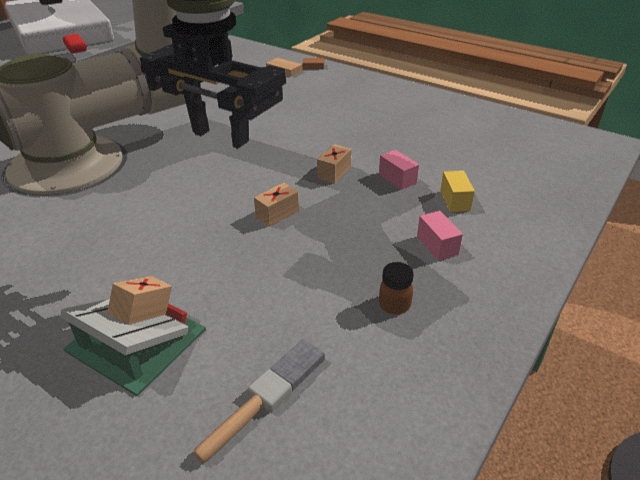

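View pics/f_sidec.png

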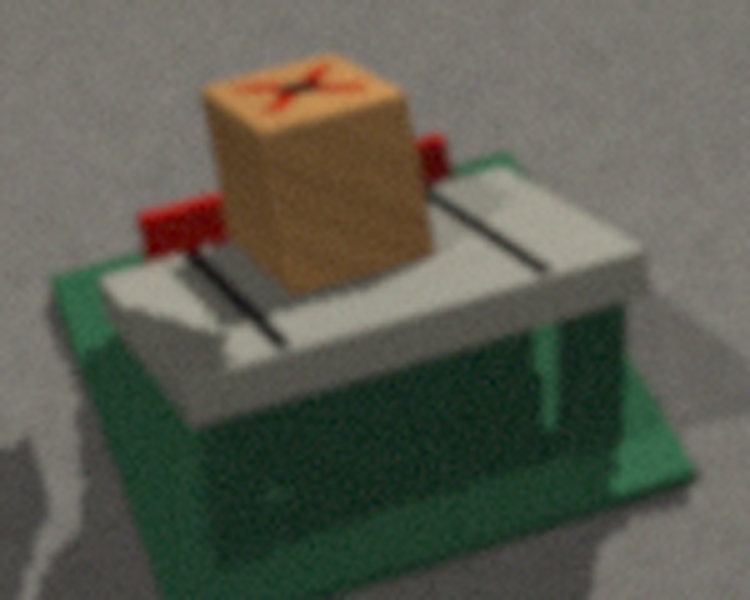

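```bash
python3 - <<'E'
from h import *
C=cams()
im=C["scene"]["pixels"][270:340,95:185,::-1]; cv2.imwrite("pics/q1.png",cv2.resize(im,None,fx=8,fy=8,interpolation=cv2.INTER_CUBIC))
o={"scene":unc([(265,120),(375,174),(556,137),(465,83),(335,322),(237,268),(530,278)],5,(60,260)),
"side":unc([(203,92),(335,55),(408,97),(268,137),(293,297),(433,248)],5,(240,320))}
K=np.array([[a,b,c] for a in(-20,20) for b in(-35,35) for c in(-22,22.)])
def m(p): return rest2w((K@rx(p[4]).T)@rz(p[3]).T+p[:3])
s=fit(C,o,m,[(0,-35,22,0,0),(0,-40,22,0,0),(0,-40,22,0.1,-.1)])
print(s.x[:3].round(1),np.degrees(s.x[3:]).round(1),s.cost);print(s.fun.reshape(-1,2).round(1).tolist())
# plate-flat fit
m2=lambda p: rest2w(K@rz(p[2]).T+[p[0],p[1],22])
s=fit(C,o,m2,[(0,-35,0)]);print("flat",s.x[:2].round(1),np.degrees(s.x[2]),s.cost);print(s.fun.reshape(-1,2).round(1).tolist())
E
```

```text
[ -2.7 -35.4  22.2] [ 0.5 -0.9] 11.276630054780387
[[0.1, 1.0], [0.3, 0.4], [-1.8, 0.7], [0.8, 0.1], [-0.8, -1.5], [0.9, -0.4], [-0.2, -0.2], [0.6, 0.3], [-0.3, -0.2], [-0.0, 1.0], [1.6, 1.3], [-0.0, -0.5], [-1.5, -2.1]]
flat [ -2.8 -35.1] 0.42446526722016803 12.67774020448151
[[0.2, 0.5], [0.5, -0.1], [-1.8, 0.9], [0.8, 0.4], [-1.0, -1.9], [0.7, -0.8], [-0.6, 0.2], [0.7, 0.5], [-0.2, 0.0], [-0.1, 0.3], [1.6, 0.7], [0.1, -1.0], [-1.4, -2.6]]
```

View pics/q1.png

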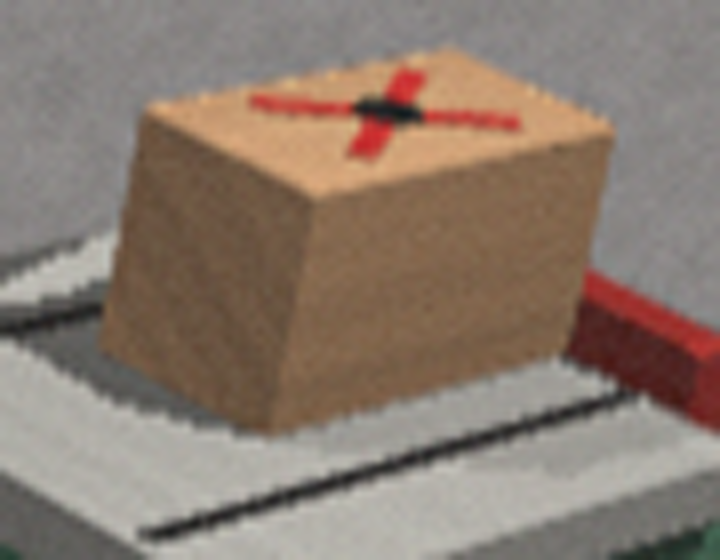

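View pics/p12w.png

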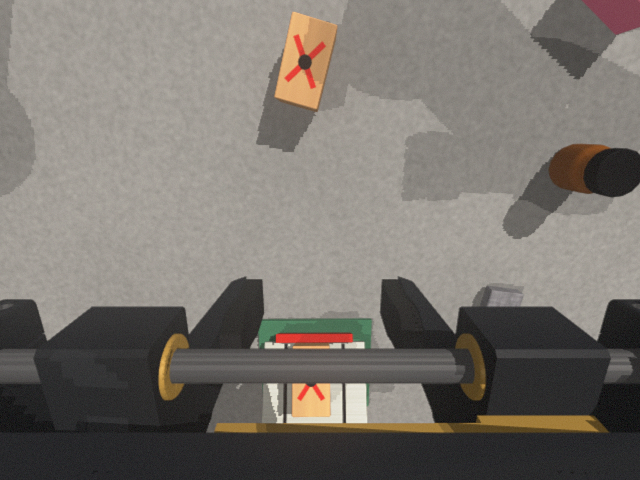

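```bash
python3 - <<'E'
from h import *
c=cams()["scene"]["pixels"]; a=cv2.imread("pics/scene0.png")[:,:,::-1]
for n,(x,y,w,h) in dict(b1=(250,180,52,45),b2=(314,142,40,42),jar=(375,260,42,55),brush=(190,338,138,125),pink2=(416,210,48,50)).items():
    (dx,dy),r=cv2.phaseCorrelate(np.float32(cv2.cvtColor(np.ascontiguousarray(a[y:y+h,x:x+w]),cv2.COLOR_RGB2GRAY)),np.float32(cv2.cvtColor(np.ascontiguousarray(c[y:y+h,x:x+w]),cv2.COLOR_RGB2GRAY)))
    print(n,round(dx,2),round(dy,2),round(r,2))
from station import order
print(order.job_done())
E
```

```text
b1 0.07 0.54 0.92
b2 0.08 0.6 0.67
jar 0.38 0.15 0.97
brush 0.02 0.52 1.07
pink2 -0.11 0.12 1.03
the job is handed in; nothing more can be done
None
```

I turned the upside-down blank over and laid it on the sloping rest with the red cross up. I then let go, moved the arm clear and handed the job in at about 21 s.

**How it went:** I gripped the blank lightly at one end and lifted it. It first turned only about 30°, so I jogged the arm to swing it upright, then stood it on its end in front of the stop. I gripped it again, tipped it back onto the plate and slid it down to the stop.

**Final checks:**
- **Position on the rest:** a fit to both camera images puts the blank's centre at about x −2.7, y −35, z 22 mm. It is turned about 0.5° and tilted within about 1° of flat.
- **Against the stop:** I measured a gap of about 0.6 mm, which is within the calibration error. I saw contact only in the pictures; no force reading confirmed it.
- **Other objects:** the two other blanks, the jar, the brush and the one look-alike I checked show image shifts of at most 0.6 pixel, so nothing was seen to move.

**What went less smoothly:**
- **Slipping:** the blank slipped in the fingers while being stood up and again while being laid down.
- **Fingertip contact:** the fingertips probably touched the plate near the end, with no notable force showing.
- **Drop at release:** the blank was still tilted about 8° when I let go, so it dropped the last few millimetres. It settled flat.

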